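# Set the length stop in its catch and clamp it

### The arm

A 7-joint arm with a two-finger parallel gripper is mounted at the origin on the work surface; the furniture and walls round the work are solid. World frame = base frame: x ahead of the robot, y to its left, z up, the work surface at z = 0. Lengths are in m, angles in rad, forces in N, time in s.
With the tool pointing down it reaches from about 0.425 to 0.925 m from the base axis. Payload 6.8 kg.
Tool frame: the origin (TCP) lies at the very end of the fingers, on their centre line; the grasp point (between the pads) lies 19 mm behind it; z points along the fingers, y is the direction in which the jaws open and shut (so a half turn about z gives the same grasp; the last joint's range is limited). The gripper opens to 85 mm and grips with 20 to 120 N. Pads are 22 mm wide; open, the fingers measure 114 mm over their backs; the gripper's body (76 mm by 85 mm) begins 54 mm behind the grasp point. The pads swing forward as they close: fully open they stand 13 mm farther back than shut.
Start: joints at [-1.425, 0.477, 0.022, 1.555, -0.011, 1.109, -0.083], TCP at [0.169, 0.653, 0.231] pointing down, gripper open.
Joint ranges: [-2.96, 2.96], [-0.34, 2.1], [-1.41, 1.46], [0.24, 2.44], [-1.37, 4.51], [0.17, 1.92], [-2.96, 2.96]. Speed limits (rad/s): [2.39, 2.39, 3.14, 3.14, 3.14, 3.14, 3.14].

### API

Orientations are given as a unit quaternion [w, x, y, z].
In Python, from station import bot gives the robot as it stands.
- The arm moves only by the tool move_arm, never from a script. Its argument "commands" is text: rows parted by semicolons, each of 7 numbers parted by spaces: the opening, from 0 (shut) to 1 (fully open), then the shift along the tool's x, y, z in cm, then the turn, a rotation vector about the tool's x, y, z in degrees. In form: gripper tx ty tz rx ry rz; .... A call has 1 to 12 rows; each row shifts and turns the commanded pose from where the row before left it, along the tool's axes as they then stand; what a row does not reach is not made up. A row lasts 1/12 s, in which the tool goes at most 41.7 mm and 7.16 degrees, less where a joint would pass 70% of its speed; a pose out of reach is approached as far as the arm can. A call with a gripper value outside its range is refused whole. The fingers move at their own pace and stop on an object; "force" is the grip in N (left out, the last holds). Time passes only in rows, so rows that do not move let the fingers close. It gives the time, the measured TCP pose, the force and the opening at its end, in the units of the state.
- bot.get_obs(): the state, without advancing time (a new reading comes with each control period).
- bot.read_camera(name): name is "scene" or "side" or "wrist"; returns a dict with "img" (480x640x3 uint8, red, green, blue), "K" (3x3 intrinsics, pixels), "rvec" (rotation vector, rad) and "tvec" (3), from world to camera coordinates, as OpenCV has them; the wrist camera has in their place "hand_eye" (4x4, takes a point from camera to tool coordinates, whose origin is the TCP and whose axes are the flange's). Camera axes: x right, y down, z forward; pixel columns grow to the right and rows downward; lengths in m; the calibration is good to about 2 mm. A picture is of the moment at which its call begins: read the wrist's pose just before it. There is no depth.
- bot.hand_in(): hands the job in, once; it reports no verdict.
The state is a dict: "t": time; "q": joint angles; "joint_vel": joint speeds; "joint_torque": joint torques, N m; "eef_pos": TCP position; "tool_rot": TCP orientation; "contact_force": force on the tool from outside, world axes, zero at the start; "torque": the same for the moment, N m; "gripper_width": opening from 0.0 (shut) to 1.0 (fully open).
Only numpy, scipy, OpenCV 4.12 (cv2) and the standard library are available. Lean on these libraries where they do the work, as an engineer would, in place of code of your own. Each camera call takes 0.05 s, during which the arm holds its last target. There are 200 camera calls.

### The job

Set the length stop for the next cut: push the carriage with the fingertips along its rail by the upright plate until its spring plunger clicks into the catch, and leave it seated there. Then press the clamp lever on the carriage fully down. Do not pinch the plate, and leave the other things on the table where they are.

Things in the scene. Friction and masses are not known exactly. Their poses are not given: they have to be found in the camera images.
- rail: Fixed slide rail on the table: plywood base 100 x 260 x 10 mm (x, y, z), two steel guide rods along y (tops 38 mm above the table, at x = +-30 mm) and a grey bracket at each end (tops 43 mm high). Origin: centre of the underside. Its x axis points away from the robot at yaw 0; the carriage travels towards its -y.
- catch: Fixed catch between the guide rods: two steel cross rods 16 mm apart with a lead-in ramp, and a small upright index tab (8 mm wide, 35 mm high) at the rail's -x edge. Axes as the rail's. Origin at table height, level in y with the tab and with the dip between the cross rods: the plunger is seated when the carriage's middle is at this y in the rail's frame.
- catch_dip (a point): The dip of the catch, 20 mm above the table. Coming from +y the carriage needs 1.5 to 2 N, about 6 N once the plunger's roller climbs the ramp (from 19 mm before the dip), then it jumps the last 5 mm into the dip by itself and the push falls to nothing. Seated, it takes more than 12 N to drive it on out of the dip; let go within 4 mm of the dip, it centres itself.
- carriage (a joint): Travel of the carriage along the rail, m: 0 at the +y end, growing towards the rail's -y, 0.150 at the other end. It starts between 0 and 0.025, 35 to 110 mm before the catch.
- carriage_mid (a point): Middle of the carriage, an aluminium block 72 x 40 mm (x, y), 26 to 46 mm above the table, that rides on the two rods and moves only along them. A black plunger cap stands in its middle, top about 61 mm high (it rises and falls by a few mm). This point is 36 mm above the table.
- push_face (a point): Centre of the face to push, 62 mm above the table: the +y side of the carriage's upright steel plate. The plate is 90 mm wide (x), 8 mm thick (y), reaches from 36 to 78 mm above the table, and its +y face is 24 mm from the carriage's middle.
- clamp_lever (a joint): Angle of the clamp lever, rad: 0 standing up at 42 degrees, 0.733 pressed down level against its stop. It takes about 2 N at the pad and stays where it is left. It turns on an axis along the rail's y, on the carriage, 36 mm in x and -8 mm in y from the carriage's middle, 54 mm above the table.
- lever_pad (a point): Middle of the top of the dark pad (18 x 24 mm) near the end of the clamp lever, 47 mm from its hinge. The lever points to the rail's +x and up. Standing, the pad's top lies 89 mm above the table and 68 mm in x from the carriage's middle; pressed down it lies 58 mm high and 83 mm in x.
- mandrel_0: Bystander: tall steel mandrel, 23 mm across its foot, 75 mm high, standing on the rail's -x side; origin at its underside.
- ring_gauge: Bystander: steel ring 44 mm across, 14 mm high, on the rail's -x side; origin at its underside.
- wood_wedge: Bystander: beech wedge 32 x 90 x 22 mm on the rail's -x side; origin at its underside.
- mandrel_2: Bystander: short steel mandrel, 30 mm across its foot, 50 mm high, on the rail's +x side near its +y end; origin at its underside.
- crayon: Bystander: wax crayon 16 x 70 x 16 mm, to the left of the rail; origin at its underside.

How it is judged:
By the outcome, as a careful person would: the job done as asked, in the order asked, and still so for the second after the job is handed in, with the robot touching nothing.
It also fails if it takes over 42 s, if anything falls off the work surface, if the arm or the gripper's body presses on something with over 40 N, if the wrist force passes 120 N, or if a joint passes its speed limit or range.

## Working session

There is one attempt and no reset: what is moved stays moved. The work goes in short steps, Python scripts to look and compute and a tool call to move; the robot and the scene stay as the last step left them, time stands still between calls to the robot, and variables do not carry over. Pictures are saved under pics/ and viewed, about 8 in all and at most 12, crops included, and the job is handed in when it is done.

Besides the shell and the picture viewer there is one more tool, called as a command line: name --argument value ..., lists and objects as JSON in quotes. move_arm: Moves the arm, as the interface text tells. Its arguments: {"type":"object","properties":{"commands":{"type":"string"},"force":{"type":"number"}},"required":["commands"]}

```bash
mkdir -p pics; cat > h.py <<'E'
import numpy as np, cv2
from station import bot
def cam(n):
    o=bot.get_obs(); c=bot.read_camera(n)
    if 'rvec' in c:
        R=cv2.Rodrigues(np.array(c['rvec'],float))[0]; t=np.array(c['tvec'],float).ravel()
    else:
        w,x,y,z=o['tool_rot']
        from scipy.spatial.transform import Rotation as Ro
        T=np.eye(4);T[:3,:3]=Ro.from_quat([x,y,z,w]).as_matrix();T[:3,3]=o['eef_pos']
        M=np.linalg.inv(T@np.array(c['hand_eye'])); R,t=M[:3,:3],M[:3,3]
    return c['img'],np.array(c['K']),R,t
def ray(K,R,t,uv,z):
    d=R.T@np.linalg.solve(K,[uv[0],uv[1],1.]); C=-R.T@t
    return C+d*(z-C[2])/d[2]
def proj(K,R,t,p):
    q=K@(R@np.array(p)+t); return q[:2]/q[2]
E
python3 - <<'E'
from h import *
for n in ['scene','side']:
    i,K,R,t=cam(n); cv2.imwrite(f'pics/{n}0.png',i[:,:,::-1]); print(n,K.tolist(),R.tolist(),t, -R.T@t)
print(bot.get_obs())
E
```

```text
scene [[559.619533288965, 0.0, 323.82800614338925], [0.0, 559.619533288965, 232.4558476584275], [0.0, 0.0, 1.0]] [[0.5256988465104907, -0.8505980200122322, -0.01112344950139671], [-0.433871572263263, -0.2568542613718358, -0.8635863287459644], [0.7317077159353618, 0.4588124854081448, -0.5040782892312037]] [-0.26753481  0.28586807  0.64505574] [-0.2073195  -0.45009778  0.56905444]
side [[550.5027147364316, 0.0, 314.73210310447814], [0.0, 550.5027147364316, 247.9273293403065], [0.0, 0.0, 1.0]] [[-0.9994358850352152, -0.03188273205958207, 0.010554766709551381], [-0.027622534922127, 0.6016092870483661, -0.7983127590748087], [0.019102546122232784, -0.7981539683128653, -0.6021505921263165]] [0.4559914  0.09949061 1.00002532] [0.43937933 0.75285796 0.67677758]
{'t': 0.1, 'q': array([-1.42512801,  0.47773417,  0.02235739,  1.55634005, -0.01146091,
        1.10929115, -0.08310181]), 'joint_vel': array([ 0.0005477 , -0.0020021 , -0.00067671, -0.00281303, -0.00176372,
       -0.00046957,  0.00115011]), 'joint_torque': array([ 3.93676164e-03, -5.97754884e+01,  1.61349714e+00, -2.81954545e+01,
        1.28018169e-02,  5.06602402e-03,  2.51227596e-05]), 'eef_pos': array([0.16935917, 0.65286579, 0.2304173 ]), 'tool_rot': array([-2.34437493e-05,  1.26532672e-01,  9.91962100e-01, -8.21907849e-04]), 'contact_force': array([ 0.70375927, -0.18486485, -1.34780969]), 'torque': array([0.01612787, 0.02180312, 0.05475919]), 'gripper_width': 0.9981851811951343}
```

View pics/scene0.png

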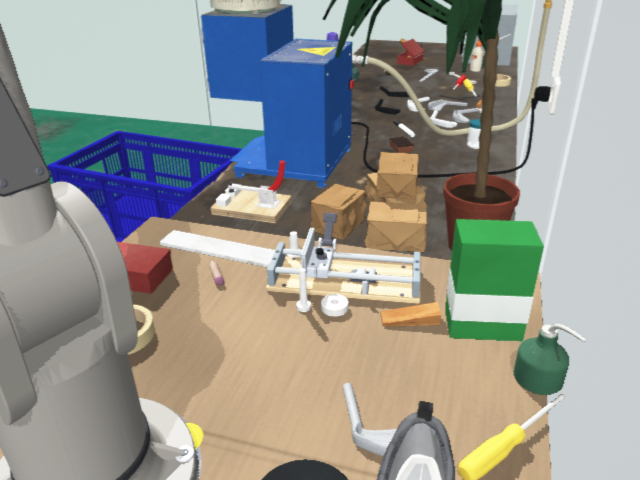

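View pics/side0.png

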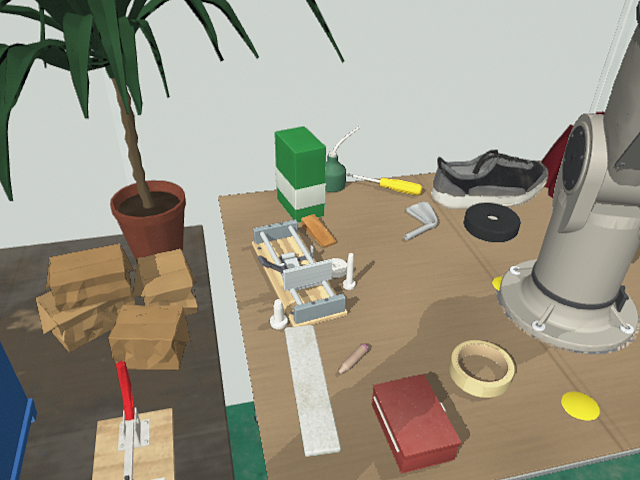

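```bash
python3 - <<'E'
import cv2
a=cv2.imread('pics/scene0.png')[205:330,255:455]; cv2.imwrite('pics/sc.png',cv2.resize(a,None,fx=4,fy=4,interpolation=cv2.INTER_CUBIC))
a=cv2.imread('pics/side0.png')[205:335,235:375]; cv2.imwrite('pics/si.png',cv2.resize(a,None,fx=4.5,fy=4.5,interpolation=cv2.INTER_CUBIC))
E
```

```text
(no output)
```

View pics/sc.png

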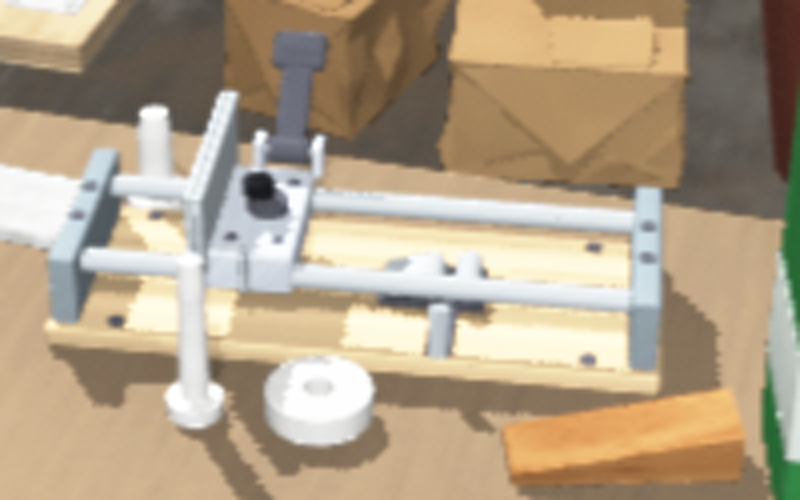

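View pics/si.png

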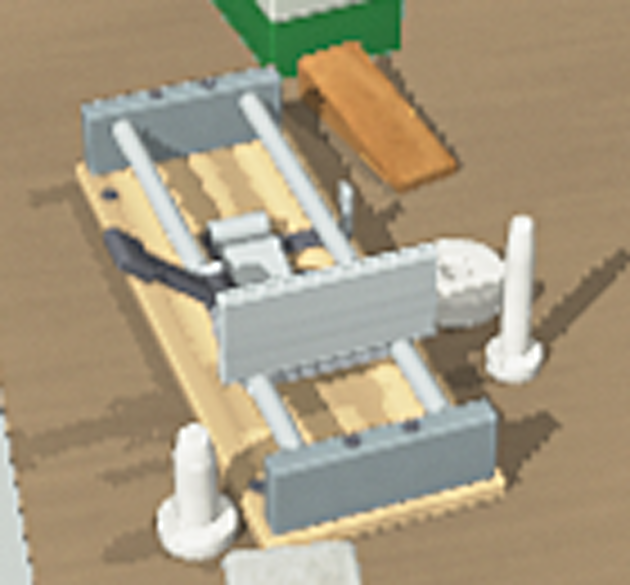

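```bash
cat > m.py <<'E'
from h import *
S=cam('scene');D=cam('side')
sc=lambda u,v:(255+u/4-.4,205+v/4-.4); si=lambda u,v:(235+u/4.5-.4,205+v/4.5-.4)
def r(c,uv,z): return ray(*c[1:],uv,z)
def tri(a,b):
    P=[c[1]@np.c_[c[2],c[3]] for c in (S,D)]
    X=cv2.triangulatePoints(P[0],P[1],np.array(a,float),np.array(b,float)).ravel();return X[:3]/X[3]
E
python3 - <<'E'
from m import *
np.set_printoptions(precision=4,suppress=True)
for n,p,z in [('b+y-x',(47,345),0),('b-y-x',(658,390),0),('t+y-x',(45,326),.01),('t-y-x',(658,378),.01),('plate -x',(192,192),.078),('plate+x',(225,93),.078)]: print('sc',n,r(S,sc(*p),z))
for n,p,z in [('b+y+x',(258,545),0),('b+y-x',(505,490),0),('t-y+x',(78,172),.01),('pl+x',(218,296),.078),('pl-x',(437,248),.078),('plb+x',(225,383),.036),('plb-x',(437,333),.036),('mand2',(198,535),0),('mand0',(514,365),0)]: print('si',n,r(D,si(*p),z))
print('tab top tri',tri(sc(440,305),si(346,183)),'at z35',r(S,sc(440,305),.035),r(D,si(346,183),.035))
print('lever end tri',tri(sc(300,34),si(112,235)))
print('plug tri',r(S,sc(258,178),.061))
E
```

```text
sc b+y-x [0.3995 0.0483 0.    ]
sc b-y-x [ 0.5044 -0.1885  0.    ]
sc t+y-x [0.3994 0.0484 0.01  ]
sc t-y-x [ 0.4993 -0.1898  0.01  ]
sc plate -x [ 0.432  -0.0076  0.078 ]
sc plate+x [0.5075 0.0251 0.078 ]
si b+y+x [0.4929 0.0794 0.    ]
si b+y-x [0.3981 0.0452 0.    ]
si t-y+x [ 0.5886 -0.1423  0.01  ]
si pl+x [0.5105 0.0255 0.078 ]
si pl-x [ 0.4275 -0.0078  0.078 ]
si plb+x [0.5087 0.0276 0.036 ]
si plb-x [ 0.4262 -0.0062  0.036 ]
si mand2 [0.5162 0.0751 0.    ]
si mand0 [ 0.3933 -0.0297  0.    ]
tab top tri [ 0.4664 -0.1054  0.0357] at z35 [ 0.4676 -0.1049  0.035 ] [ 0.4663 -0.1061  0.035 ]
lever end tri [0.5507 0.011  0.0929]
plug tri [ 0.4779 -0.0104  0.061 ]
```

move_arm --commands "0 -3.0 -2.5 0 0 0 0;0 -3.0 -2.5 0 0 0 0;0 -3.0 -2.5 0 0 0 0;0 -3.0 -2.5 0 0 0 0;0 -3.0 -2.5 0 0 0 0;0 -3.0 -2.5 0 0 0 0;0 -3.0 -2.5 0 0 0 0;0 -3.0 -2.5 0 0 0 0;0 -3.0 -2.5 0 0 0 0;0 -3.0 -2.5 0 0 0 0;0 -3.0 -2.5 0 0 0 0"

```text
t: 1.12
eef_pos: [0.4206, 0.3026, 0.2314]
tool_rot: [0.0, 0.127, 0.992, 0.0]
contact_force: [-0.2, 0.6, -0.2]
gripper_width: 0.002
```

move_arm --commands "0 -1.2 -3.0 0 0 0 0;0 -1.2 -3.0 0 0 0 0;0 -1.2 -3.0 0 0 0 0;0 -1.2 -3.0 0 0 0 0;0 -1.2 -3.0 0 0 0 0;0 -1.2 -3.0 0 0 0 0;0 -1.2 -3.0 0 0 0 0;0 -1.2 -3.0 0 0 0 0"

```text
t: 1.78
eef_pos: [0.4523, 0.0463, 0.2314]
tool_rot: [0.0, 0.127, 0.992, 0.0]
contact_force: [0.3, -0.2, -0.4]
gripper_width: -0.002
```

move_arm --commands "0 0 0 0 0 0 6.5;0 0 0 0 0 0 6.5;0 0 0 0 0 0 6.5;0 0 0 0 0 0 6.5;0 0 0 0 0 0 6.5;0 0 0 0 0 0 6.5;0 0 0 0 0 0 6.5;0 0 0 0 0 0 6.7;0 0 0 0 0 0 0;0 0 0 0 0 0 0"

```text
t: 2.62
eef_pos: [0.4524, 0.0479, 0.2312]
tool_rot: [-0.0, 0.549, 0.836, -0.0]
contact_force: [-0.6, -0.1, -0.3]
gripper_width: 0.0
```

```bash
python3 - <<'E'
from h import *
from scipy.spatial.transform import Rotation as Ro
np.set_printoptions(precision=4,suppress=True)
o=bot.get_obs();w,x,y,z=o['tool_rot'];print(o['t'],o['q'],o['eef_pos'],o['contact_force'],o['gripper_width']);print(Ro.from_quat([x,y,z,w]).as_matrix())
i,K,R,t=cam('wrist'); cv2.imwrite('pics/w1.png',i[:,:,::-1])
for n,p in [('face',(.469,.009,.078)),('tab',(.467,-.1055,.035)),('tcp',o['eef_pos'])]: print(n,proj(K,R,t,p))
E
```

```text
2.6167 [-0.6449  0.1047  0.437   2.0822 -0.0539  0.9652  0.2301] [0.4524 0.0479 0.2312] [-0.6225 -0.1433 -0.3098] 0.0002934305205925512
[[-0.3981  0.9173 -0.0001]
 [ 0.9173  0.3981 -0.    ]
 [ 0.     -0.0001 -1.    ]]
face [313.499  271.6677]
tab [267.5156 348.6793]
tcp [314.3502 320.6507]
```

View pics/w1.png

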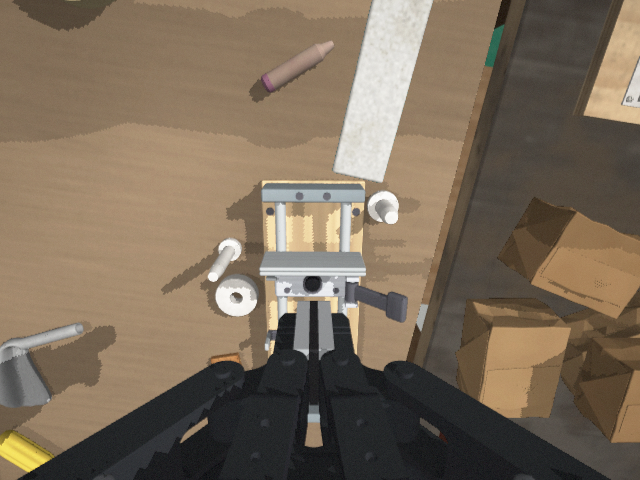

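move_arm --commands "0 -0.6 0 3.5 0 0 0;0 -0.6 0 3.5 0 0 0;0 0 0 3.5 0 0 0;0 0 0 3.5 0 0 0;0 0 0 2.0 0 0 0;0 0 0 1.5 0 0 0;0 0 0 0 0 0 0;0 0 0 0 0 0 0;0 0 0 0 0 0 0"

```text
t: 3.42
eef_pos: [0.458, 0.0369, 0.0571]
tool_rot: [0.0, 0.55, 0.835, 0.0]
contact_force: [0.1, -0.7, 0.4]
gripper_width: 0.002
```

move_arm --commands "0 -0.4 0 0 0 0 0;0 -0.4 0 0 0 0 0;0 -0.4 0 0 0 0 0;0 -0.3 0 0 0 0 0;0 -0.3 0 0 0 0 0;0 -0.3 0 0 0 0 0;0 -0.3 0 0 0 0 0;0 -0.3 0 0 0 0 0"

```text
t: 4.08
eef_pos: [0.4681, 0.0121, 0.0563]
tool_rot: [-0.0, 0.55, 0.835, 0.0]
contact_force: [-0.6, 1.8, 0.8]
gripper_width: -0.0
```

move_arm --commands "0 -0.4 0 0 0 0 0;0 -0.4 0 0 0 0 0;0 -0.4 0 0 0 0 0;0 -0.4 0 0 0 0 0;0 -0.4 0 0 0 0 0;0 -0.4 0 0 0 0 0;0 -0.4 0 0 0 0 0;0 -0.4 0 0 0 0 0;0 -0.4 0 0 0 0 0;0 -0.4 0 0 0 0 0;0 -0.4 0 0 0 0 0;0 -0.4 0 0 0 0 0"

```text
t: 5.08
eef_pos: [0.4869, -0.0324, 0.0563]
tool_rot: [-0.0, 0.55, 0.835, -0.0]
contact_force: [-0.5, 1.7, 1.1]
gripper_width: -0.002
```

move_arm --commands "0 -0.2 0 0 0 0 0;0 -0.2 0 0 0 0 0;0 -0.2 0 0 0 0 0;0 -0.2 0 0 0 0 0;0 0 0 0 0 0 0"

```text
t: 5.5
eef_pos: [0.4898, -0.0391, 0.0562]
tool_rot: [-0.0, 0.55, 0.835, 0.0]
contact_force: [-1.4, 2.4, 2.6]
gripper_width: 0.002
```

move_arm --commands "0 -0.2 0 0 0 0 0;0 -0.2 0 0 0 0 0;0 -0.2 0 0 0 0 0;0 -0.1 0 0 0 0 0;0 0 0 0 0 0 0"

```text
t: 5.92
eef_pos: [0.4924, -0.0453, 0.0562]
tool_rot: [-0.001, 0.55, 0.835, 0.0]
contact_force: [-2.3, 4.1, 3.1]
gripper_width: -0.001
```

move_arm --commands "0 -0.1 0 0 0 0 0;0 -0.1 0 0 0 0 0;0 0 0 0 0 0 0"

```text
t: 6.17
eef_pos: [0.4938, -0.0484, 0.0562]
tool_rot: [0.0, 0.55, 0.835, -0.0]
contact_force: [-0.3, 1.1, -0.3]
gripper_width: 0.003
```

move_arm --commands "0 -0.1 0 0 0 0 0;0 -0.1 0 0 0 0 0;0 0 0 0 0 0 0"

```text
t: 6.42
eef_pos: [0.4948, -0.0503, 0.0564]
tool_rot: [0.001, 0.55, 0.835, -0.0]
contact_force: [-0.1, 0.5, -0.4]
gripper_width: -0.003
```

move_arm --commands "0 1.0 0 0 0 0 0;0 1.5 0 0 0 0 0;0 0 0 -3.5 0 0 0;0 0 0 -3.5 0 0 0;0 0 0 -3.5 0 0 0;0 3 0 0 0 0 0;0 3 0 0 0 0 0;0 0 0 0 0 0 0;0 0 0 0 0 0 0"

```text
t: 7.17
eef_pos: [0.4601, 0.0306, 0.1614]
tool_rot: [-0.0, 0.548, 0.836, 0.0]
contact_force: [0.3, -0.8, -0.6]
gripper_width: -0.0
```

```bash
python3 - <<'E'
from h import *
a=cam('scene')[0][:,:,::-1][195:325,285:445]; b=cam('side')[0][:,:,::-1][200:340,235:375]
a=cv2.resize(a,(640,520),interpolation=cv2.INTER_CUBIC)[:, :]; b=cv2.resize(b,(600,600),interpolation=cv2.INTER_CUBIC)
cv2.imwrite('pics/c_sc.png',a); cv2.imwrite('pics/c_si.png',b)
o=bot.get_obs();print(o['t'],o['eef_pos'],o['contact_force'])
E
```

```text
7.2667 [0.46073595 0.02842217 0.16121421] [ 0.21350091 -0.06623359  1.10238328]
```

View pics/c_sc.png

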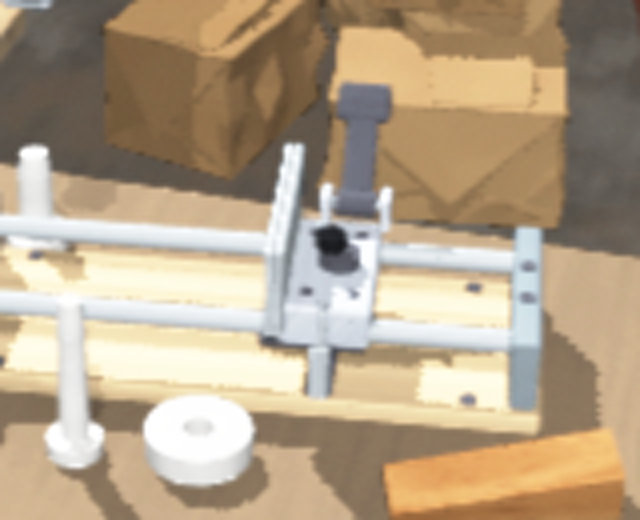

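View pics/c_si.png

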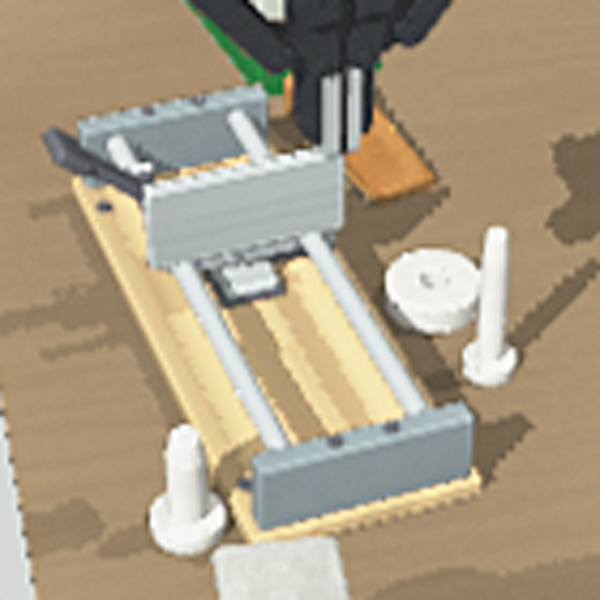

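```bash
python3 - <<'E'
from m import *
np.set_printoptions(precision=4,suppress=True)
X=np.array([.918,.396]);Y=np.array([-.396,.918])
sc=lambda u,v:(285+u/4-.4,195+v/4-.4); si=lambda u,v:(235+u*7/30-.4,200+v*7/30-.4)
def pr(n,p): print(n,p,p[:2]@X,p[:2]@Y)
pr('pl+x',r(D,si(147,188),.078));pr('pl-x',r(D,si(342,151),.078))
pr('plb+x',r(D,si(150,266),.036));pr('plb-x',r(D,si(343,232),.036))
pr('sc pl+x',r(S,sc(285,146),.078));pr('sc pl-x',r(S,sc(265,238),.078))
pr('pad sc top edge mid',r(S,sc(365,86),.094));pr('pad front edge',r(S,sc(366,106),.089))
pr('tri pad end +y',tri(sc(341,86),si(50,130)))
E
```

```text
pl+x [ 0.5423 -0.0505  0.078 ] 0.47783227883692625 -0.26109916777247855
pl-x [ 0.4603 -0.0813  0.078 ] 0.3903358423772977 -0.25693636565100114
plb+x [ 0.5426 -0.05    0.036 ] 0.4783028594658336 -0.2607866502856916
plb-x [ 0.4593 -0.0781  0.036 ] 0.3907118602313238 -0.2535973927625782
sc pl+x [ 0.538  -0.0488  0.078 ] 0.4745299648349227 -0.2578217229025977
sc pl-x [ 0.4684 -0.0779  0.078 ] 0.39912242497809436 -0.2569764710506154
pad sc top edge mid [ 0.578  -0.0667  0.094 ] 0.5041511580362927 -0.29014245252088255
pad front edge [ 0.5701 -0.0715  0.089 ] 0.49503792877620606 -0.29136448079561644
tri pad end +y [ 0.5799 -0.0579  0.0958] 0.5094333518717132 -0.28284011112473406
```

move_arm --commands "0 -2.7 1.5 0 0 0 0;0 -2.7 1.5 0 0 0 0;0 -2.7 1.5 0 0 0 0;0 -2.7 1.6 0 0 0 0;0 -2.6 1.6 0 0 0 0;0 0 0 0 0 0 0;0 0 0 2 0 0 0;0 0 0 2 0 0 0;0 0 0 1.5 0 0 0;0 0 0 0 0 0 0;0 0 0 0 0 0 0;0 0 0 0 0 0 0"

```text
t: 8.37
eef_pos: [0.5849, -0.0647, 0.107]
tool_rot: [0.0, 0.55, 0.835, 0.0]
contact_force: [-0.2, 0.7, -0.1]
gripper_width: 0.003
```

move_arm --commands "0 0 0 0.5 0 0 0;0 0 0 0.5 0 0 0;0 0 0 0.5 0 0 0;0 0 0 0.4 0 0 0;0 0 0 0.4 0 0 0;0 0 0 0.4 0 0 0;0 0 0 0.4 0 0 0;0 0 0 0 0 0 0"

```text
t: 9.03
eef_pos: [0.5837, -0.064, 0.0744]
tool_rot: [-0.001, 0.55, 0.835, -0.001]
contact_force: [-0.7, 0.0, -1.2]
gripper_width: 0.003
```

move_arm --commands "0 0 0 0.3 0 0 0;0 0 0 0.3 0 0 0;0 0 0 0.3 0 0 0;0 0 0 0.3 0 0 0;0 0 0 0.3 0 0 0;0 0 0 0 0 0 0"

```text
t: 9.53
eef_pos: [0.5839, -0.0641, 0.0595]
tool_rot: [-0.001, 0.55, 0.835, -0.0]
contact_force: [-0.3, -0.4, 0.4]
gripper_width: -0.004
```

move_arm --commands "0 0 0 0.1 0 0 0;0 0 0 0.1 0 0 0;0 0 0 0.1 0 0 0;0 0 0 0 0 0 0"

```text
t: 9.87
eef_pos: [0.5841, -0.0641, 0.0578]
tool_rot: [-0.0, 0.55, 0.835, 0.0]
contact_force: [-2.0, 2.0, 6.4]
gripper_width: 0.001
```

```bash
python3 - <<'E'
from h import *
a=cam('scene')[0][:,:,::-1][165:315,310:450]; b=cam('side')[0][:,:,::-1][180:310,225:345]
a=cv2.resize(a,(400,429),interpolation=cv2.INTER_CUBIC); b=cv2.resize(b,(396,429),interpolation=cv2.INTER_CUBIC)
cv2.imwrite('pics/d.png',np.hstack([a,b]))
o=bot.get_obs();print(o['t'],o['eef_pos'],o['contact_force'])
E
```

```text
9.9667 [ 0.58410067 -0.0641174   0.05785565] [-2.77165163  0.61158277  7.32055401]
```

View pics/d.png

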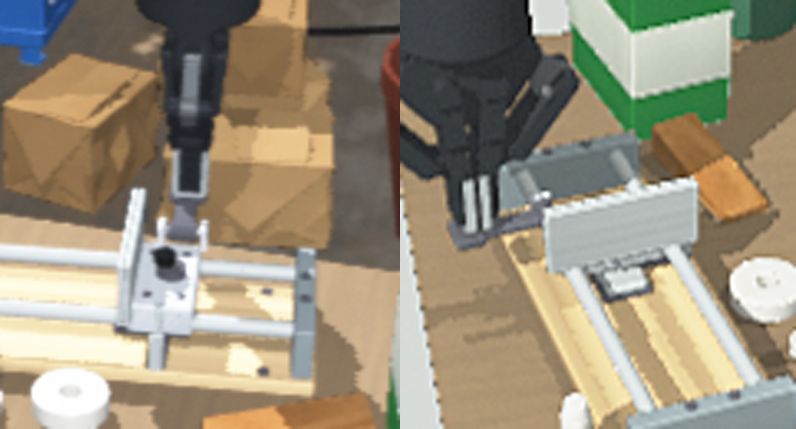

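move_arm --commands "0 0 0 0.1 0 0 0;0 0 0 0.1 0 0 0;0 0 0 0 0 0 0;0 0 0 0 0 0 0"

```text
t: 10.3
eef_pos: [0.5844, -0.0643, 0.0573]
tool_rot: [-0.0, 0.55, 0.835, 0.0]
contact_force: [-7.5, 1.4, 20.9]
gripper_width: 0.001
```

move_arm --commands "0 0 0 -1 0 0 0;0 0 0 -2 0 0 0;0 0 0 -3.5 0 0 0;0 0 0 -3.5 0 0 0;0 0 0 -3 0 0 0;0 3 0 0 0 0 0;0 3 0 0 0 0 0;0 3 0 0 0 0 0;0 3 0 0 0 0 0;0 0 0 0 0 0 0;0 0 0 0 0 0 0"

```text
t: 11.22
eef_pos: [0.5363, 0.0481, 0.1852]
tool_rot: [-0.0, 0.548, 0.836, 0.0]
contact_force: [-0.1, -0.5, 0.1]
gripper_width: 0.001
```

```bash
python3 - <<'E'
from h import *
a=cam('scene')[0][:,:,::-1][195:325,285:445]; b=cam('side')[0][:,:,::-1][200:340,235:375]
a=cv2.resize(a,(400,325),interpolation=cv2.INTER_CUBIC); b=cv2.resize(b,(400,400),interpolation=cv2.INTER_CUBIC)
cv2.imwrite('pics/e.png',np.hstack([cv2.copyMakeBorder(a,0,75,0,0,cv2.BORDER_CONSTANT),b]))
o=bot.get_obs();print(o['t'],o['eef_pos'],o['contact_force'])
E
```

```text
11.3167 [0.53720287 0.04538439 0.18539297] [-0.49929908 -0.1576902  -0.00718249]
```

View pics/e.png

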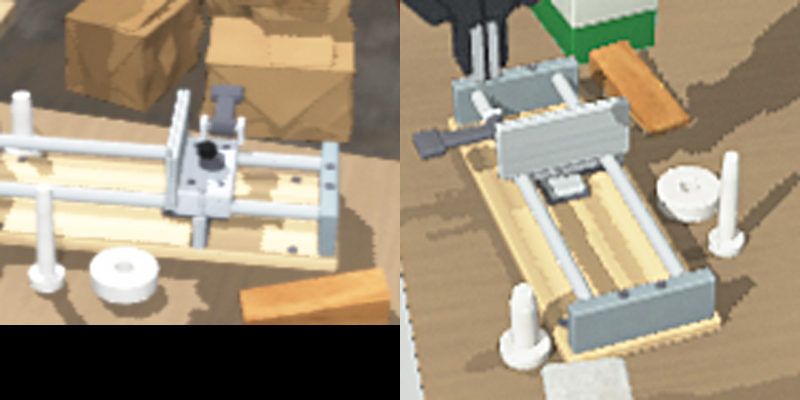

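The lever lies level, the plate is at the same pixels as after the click, and nothing else has moved. I'm handing the job in.

```bash
python3 -c "
from station import bot
print(bot.hand_in())"
```

```text
the job is handed in; nothing more can be done
None
```

I pushed the carriage by its plate with the closed fingertips until the plunger clicked into the catch. I then backed off, pressed the clamp lever down onto its stop, and withdrew clear of everything. The job was handed in at about 11.3 s.

- **Carriage:** the push force rose to about 5 N on the ramp, then fell to nothing at the click. After I backed off, the cameras put the plate face at about -0.258 m along the rail. That matches the seated position worked out from the index tab, to about 3 mm. After the lever press I compared the carriage by eye only, and it looked unmoved.
- **Lever:** at the stop the press reached about 21 N with the fingertips 57 mm above the table. The last picture shows the lever lying level.
- **Other things on the table:** the wedge, ring and both mandrels looked unmoved in that picture. The crayon was outside the crop, but the arm never went down near it.

No check failed. The only mismatch was a 3 mm difference between where the push force fell away and the seated position predicted from the images.

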